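Level the rocking casting board

ROBOT

A 6-joint arm with a two-finger parallel gripper is mounted at the origin on the work surface; the furniture and walls round the work are solid. World frame = base frame: x ahead of the robot, y to its left, z up, the work surface at z = 0. Lengths are in m, angles in rad, forces in N, time in s.
With the tool pointing down it reaches from about 0.275 to 0.725 m from the base axis. Payload 15.9 kg.
Tool frame: the origin (TCP) lies between the finger pads; the fingertips stand 17 mm ahead of it and the grasp point (between the pads) lies 2 mm behind it (robot.finger_overhang is the distance from the TCP to the fingertips, in m); z points along the fingers, y is the line along which they close (so a half turn about z gives the same grasp; the last joint's range is limited). The gripper opens to 85 mm and grips with 20 to 120 N. Pads are 22 mm wide; open, the fingers measure 114 mm over their backs; the gripper's body (76 mm by 85 mm) begins 54 mm behind the grasp point. The pads swing forward as they close: fully open they stand 13 mm farther back than shut.
Start: joints at [0, 0.213, -0.034, 1.323, 0, 1.571], TCP at [0.5, -0, 0.248] pointing down, gripper open.
Joint ranges: [-2.98, 2.98], [-0.74, 1.72], [-1.14, 1.35], [-2.1, 2.04], [-1.57, 1.44], [-3.14, 3.14]. Speed limits (rad/s): [1.89, 1.89, 2.39, 2.57, 3.14, 3.14].

INTERFACE

Orientations are given as a rotation vector (axis times angle).
In Python, from plant import robot, optics gives the robot as it stands. The module is installed in compiled form; this text tells all that it offers.
- The arm moves only by the shell command python3 -m inch 'ROWS'. ROWS is JSON, a list of rows, each an object of numbers: "dx", "dy", "dz": the shift along the tool's x, y, z each as a share of 0.25 m, from -1 to 1; "twist": the turn about the tool's z as a share of pi/2 rad, from -1 to 1; "jaw": the opening, from 0 (shut) to 1 (fully open). A call has 1 to 8 rows; each row is the pose to reach, as a shift and turn from the pose commanded when the call began, along the tool's axes at that moment; what a row does not reach only later rows make up. A row lasts 1/10 s, in which the tool goes at most 50 mm and 8.59 degrees, less where a joint would pass 70% of its speed; a pose out of reach is approached as far as the arm can. A call with a number of a shift or a turn outside -1 to 1 is refused whole. A call with a gripper value outside its range is refused whole. The fingers move at their own pace and stop on an object; the grip force is fixed at half the most. Time passes only in rows, so rows that repeat a pose let the fingers close. It gives the time, the measured TCP pose, the force, the opening and the grip force at its end, in the units of the state.
- robot.state(): the state, without advancing time (a new reading comes with each control period).
- optics.snapshot(name): name is "scene" or "side" or "wrist"; returns a dict with "img" (384x512x3 uint8, red, green, blue), "mtx" (3x3 intrinsics, pixels), "extrinsics" (4x4, takes a point from world to camera coordinates); the wrist camera has in their place "tool_from_camera" (4x4, takes a point from camera to tool coordinates, whose origin is the TCP and whose axes are the flange's). Camera axes: x right, y up, looking along -z (the intrinsics and any distortion apply to the point x, -y, -z); pixel columns grow to the right and rows downward; lengths in m; the calibration is good to about 2 mm. A picture is of the moment at which its call begins: read the wrist's pose just before it. There is no depth.
- robot.hand_in(): hands the job in; it is judged then, once.
Trained networks look in the newest picture that a camera, given by its name, has taken for a name from the list of things; names that differ only in an ending like _2 or _b are one class to them, and where a whole thing is asked for, a point or a joint stands for the part that bears it (a point fixed in the world has none). Each returns a list of dicts, best first, with "confidence" (0 to 1); they miss things now and then, are a little off and sometimes report something else, mostly with a low value. They report only what shows in the picture. A call takes as long as a camera call. They do not tell look-alikes from the thing itself.
- optics.recognise(camera, label): "point" ([column, row] in pixels, amid what is visible of it).
The state is a dict: "time": time; "joints": joint angles; "joint_vel": joint speeds; "joint_efforts": joint torques, N m; "tool_pos": TCP position; "eef_rot": TCP orientation; "ft_force": force on the tool from outside, world axes, zero at the start; "wrist_torque": the same for the moment, N m; "opening": finger opening in m; "grip_force": force on a finger pad.
Only numpy, scipy, OpenCV 4.12 (cv2) and the standard library are available. Lean on these libraries where they do the work, as an engineer would, in place of code of your own. Each camera call takes 0.05 s, during which the arm holds its last target. There are 200 camera calls.

TASK

The small metal casting board rocks because one of its four corner feet is screwed too far up. Turn that corner's wing knob clockwise until the board stands level and steady on all four feet, the wing then pointing at the middle of the board like the other three. Leave the board where it stands, and let go.

Things in the scene. Friction and masses are not known exactly. Their poses are not given: they have to be found in the camera images.
- level_board: Loose bare-metal board, 170x170x8 mm, about 1.3 kg, on four feet 60 mm each way from its middle. Origin: middle, at sole level; plate top 38 mm above; z up, x and y along the edges. An 8 mm high round spirit level sits mid-plate. Over each foot is a black wing knob; three are fixed, wings pointing at the middle. The one at the -x, -y corner is out of line: its foot is short, the board leans there.
- knob_grip (a point): Centre of the out-of-line knob's wing: an upright black bar 52 mm long, 10 thick, 28 high, on a round neck 20 mm wide, 16 high. The point is on the knob's axis, half-way up the wing, 30 mm above the plate top. x along the wing, y through its thickness, z up. The knob keeps its height on the plate, but this corner rises up to 7 mm (5 mm per rad) as the foot goes down.
- knob (a joint): Turn of that knob (rad), growing clockwise from above. The foot goes down 5 mm per rad. 0: wing points at the board's middle and the foot is as long as the others. Starts at -1.3 to -0.9 (foot 4.5 to 6.5 mm short); stops at -1.5 and +0.5. Takes about 0.1 N m, stays where left. Past 0 the foot is too long and the board rocks again.
Not all that is in view belongs to the job. There is more than one size of the level_board; the job needs the larger.

How it is judged:
At the end, for the whole second after the job is handed in: The knob's wing points at the middle of the board within 0.3 rad (17 degrees) and the board stands at rest on its feet on the table, level within 0.025 rad (1.4 degrees) (value of joint knob between -0.3 and 0.3 rad and angle between level_board's own z axis and vertical below 0.025 rad and height (world z) of level_board below 0.006 m and linear speed of level_board below 0.02 m/s); the robot touches nothing.
It fails at once if the board is pushed or carried more than 40 mm from where it stood (distance of level_board from where it was at the start of the episode above 0.04 m).
It fails at once if the board is tipped up by more than 0.2 rad (angle between level_board's own z axis and vertical above 0.2 rad).
It also fails if it takes over 29 s, if anything falls off the work surface, if the arm or the gripper's body presses on something with over 40 N, if the wrist force passes 120 N, or if a joint passes its speed limit or range.

## Working session

There is one attempt and no reset: what is moved stays moved. The work goes in short steps, Python scripts to look and compute and a shell command to move; the robot and the scene stay as the last step left them, time stands still between calls to the robot, and variables do not carry over. Pictures are saved under pics/ and viewed, at most 10 in all, crops included, and the job is handed in when it is done.

```bash
mkdir -p pics
cat > h.py <<'E'
from plant import robot, optics
import numpy as np, cv2
def snap(n,f):
    s=robot.state(); d=optics.snapshot(n); cv2.imwrite('pics/'+f,d['img'][:,:,::-1]); return s,d
def ray(d,px,s=None):
    M=np.array(d['mtx']); v=np.linalg.solve(M,[px[0],px[1],1.]); v=v*[1,-1,-1]
    if s is None: T=np.linalg.inv(np.array(d['extrinsics']))
    else:
        A=np.eye(4);A[:3,:3]=cv2.Rodrigues(np.array(s['eef_rot'],float))[0];A[:3,3]=s['tool_pos'];T=A@np.array(d['tool_from_camera'])
    return T[:3,3],T[:3,:3]@v
def onz(d,px,z,s=None):
    o,v=ray(d,px,s); return o+v*(z-o[2])/v[2]
E
python3 - <<'E'
from h import *
for n in ['scene','wrist','side']:
    s,d=snap(n,n+'1.png')
    for l in ['level_board','knob_grip']:
        for r in optics.recognise(n,l)[:6]:
            print(n,l,np.round(r['point']),round(r['confidence'],2),np.round(onz(d,r['point'],.042 if l=='level_board' else .062,s if n=='wrist' else None),3))
print(s['eef_rot'],s['time'])
a=[cv2.imread(f'pics/{n}1.png') for n in ['scene','wrist']]
cv2.imwrite('pics/c.png',cv2.resize(np.hstack(a),(800,300)))
E
```

```text
scene level_board [244. 158.] 0.84 [ 0.544 -0.113  0.042]
scene level_board [294. 290.] 0.66 [0.281 0.34  0.042]
scene knob_grip [229. 167.] 0.52 [ 0.577 -0.043  0.062]
scene knob_grip [268. 290.] 0.5 [0.348 0.368 0.062]
wrist level_board [287. 248.] 0.8 [ 0.542 -0.112  0.042]
wrist knob_grip [321. 203.] 0.95 [ 0.577 -0.041  0.062]
side level_board [229. 165.] 0.68 [ 0.556 -0.111  0.042]
side level_board [308. 315.] 0.61 [0.287 0.348 0.042]
side level_board [214. 169.] 0.42 [ 0.591 -0.08   0.042]
side knob_grip [214. 169.] 0.64 [ 0.579 -0.049  0.062]
[-2.22126830e+00 -2.22118905e+00  4.99585550e-04] 0.3
```

View pics/scene1.png

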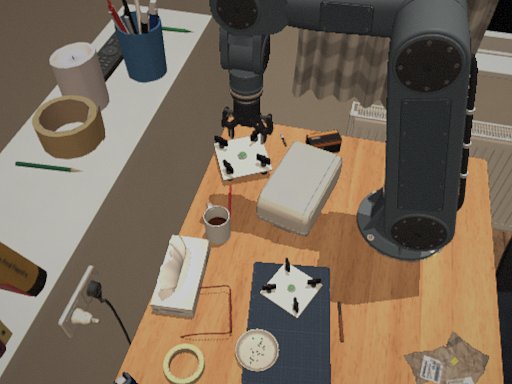

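View pics/wrist1.png

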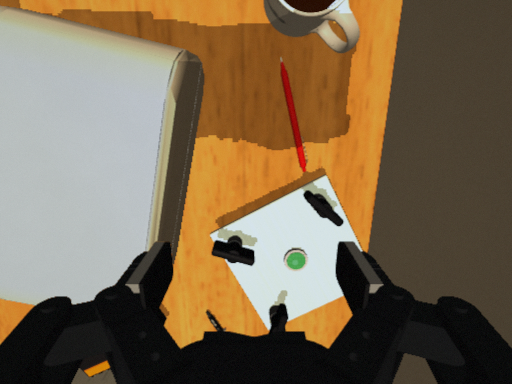

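The scene view shows two boards, at (243,158) and (291,290). In the wrist view, the far one's knob at (323,207) is out of line with its spirit level at (295,259). The smaller-looking board may just be farther away, so I'll check the sizes.

Run:
```python
from h import *
s,d=snap('wrist','w2.png')
a,b,c=[onz(d,p,.035,s) for p in [(211,233),(325,174),(270,328)]]
print(a,b,c,np.linalg.norm(a-b),np.linalg.norm(a-c))
for p in [(305,192),(342,225),(323,207),(236,250),(279,308)]: print(p,onz(d,p,.075,s)[:2])
print('lvl',onz(d,(296,260),.045,s))
print(np.array(d['tool_from_camera']).round(3))
d=optics.snapshot('scene')
P=[onz(d,p,.035) for p in [(261,289),(292,315),(323,288)]];print(P,np.linalg.norm(P[0]-P[1]),np.linalg.norm(P[1]-P[2]))
```

```text
[ 0.44219738 -0.09380575  0.035     ] [ 0.58736185 -0.01284681  0.035     ] [ 0.52321718 -0.25121935  0.035     ] 0.16621393577882695 0.17704025655362324
(305, 192) [ 0.55633028 -0.0229867 ]
(342, 225) [ 0.60145377 -0.063354  ]
(323, 207) [ 0.57775673 -0.040954  ]
(236, 250) [ 0.47782325 -0.09615063]
(279, 308) [ 0.53150149 -0.18043099]
lvl [ 0.55523068 -0.12851082  0.045     ]
[[-0.     0.952  0.307  0.078]
 [ 1.     0.     0.001 -0.   ]
 [ 0.001  0.307 -0.952 -0.127]
 [ 0.     0.     0.     1.   ]]
[array([0.36944296, 0.35545341, 0.035     ]), array([0.27068112, 0.41102459, 0.035     ]), array([0.20314329, 0.310682  , 0.035     ])] 0.11332279495067327 0.12095451231404475
```

The far board is the 170 mm one and the right one. Its knob is at (0.577, -0.041), and the wing is about 62° off. I'll move above it and line up with the wing.

```bash
python3 -m inch '[{"dx":-0.164,"dy":0.308,"dz":0.3,"twist":-0.533},{"dx":-0.164,"dy":0.308,"dz":0.3,"twist":-0.533},{"dx":-0.164,"dy":0.308,"dz":0.3,"twist":-0.533},{"dx":-0.164,"dy":0.308,"dz":0.3,"twist":-0.533},{"dx":-0.164,"dy":0.308,"dz":0.3,"twist":-0.533},{"dx":-0.164,"dy":0.308,"dz":0.3,"twist":-0.533},{"dx":-0.164,"dy":0.308,"dz":0.3,"twist":-0.533}]'
python3 - <<'E'
from h import *
s,d=snap('wrist','w3.png')
R=cv2.Rodrigues(np.array(s['eef_rot']))[0];print(R.round(3),s['tool_pos'],s['joints'])
for r in optics.recognise('wrist','knob_grip'):print(r,onz(d,r['point'],.062,s))
E
```

```text
[[ 0.  1. -0.]
 [ 1. -0. -0.]
 [-0. -0. -1.]] [ 4.99972289e-01 -7.29469381e-06  2.48286528e-01] [-1.38730860e-05  2.12918871e-01 -3.44248559e-02  1.32350364e+00
 -1.20072084e-06  1.57079458e+00]
{'point': [321.5, 206.3], 'confidence': 0.69} [ 0.57931012 -0.04521416  0.062     ]validation failed for argument at $[0]...
```

View pics/w3.png

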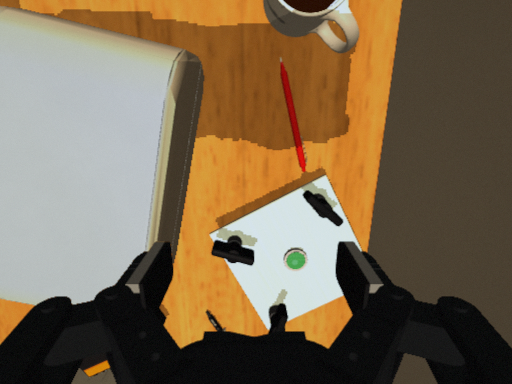

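The picture hasn't changed because the move was refused. Each row probably needs every field, so I'll add the jaw.

```bash
python3 -m inch '[{"dx":-0.164,"dy":0.308,"dz":0.3,"twist":-0.533,"jaw":1},{"dx":-0.164,"dy":0.308,"dz":0.3,"twist":-0.533,"jaw":1},{"dx":-0.164,"dy":0.308,"dz":0.3,"twist":-0.533,"jaw":1},{"dx":-0.164,"dy":0.308,"dz":0.3,"twist":-0.533,"jaw":1},{"dx":-0.164,"dy":0.308,"dz":0.3,"twist":-0.533,"jaw":1},{"dx":-0.164,"dy":0.308,"dz":0.3,"twist":-0.533,"jaw":1},{"dx":-0.164,"dy":0.308,"dz":0.3,"twist":-0.533,"jaw":1}]'
python3 - <<'E'
from h import *
s,d=snap('wrist','w4.png')
R=cv2.Rodrigues(np.array(s['eef_rot']))[0];print(R.round(3),s['tool_pos'],s['joints'])
for r in optics.recognise('wrist','knob_grip'):print(r,onz(d,r['point'],.062,s))
E
```

```text
time: 1.35
tool_pos: [0.577, -0.0411, 0.1732]
eef_rot: [-1.125, -2.933, 0.0]
ft_force: [-0.8, -0.2, 0.3]
opening: 0.0856
grip_force: 0.0
[[-0.744  0.669 -0.   ]
 [ 0.669  0.744  0.   ]
 [ 0.    -0.    -1.   ]] [ 0.57699589 -0.04105429  0.17319576] [-7.10297943e-02  3.97357018e-01  2.77919208e-02  1.20139028e+00
 -4.44739544e-06  6.61179479e-01]
{'point': [254.4, 194.4], 'confidence': 0.58} [ 0.57921632 -0.04410311  0.062     ]
```

View pics/w4.png

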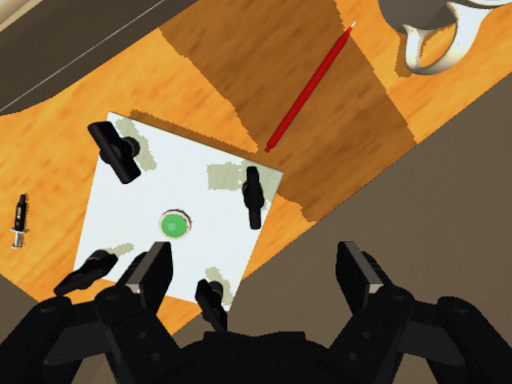

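The wing is now nearly vertical in the picture, from (252,168) to (257,228), between the fingers. Next: exact positions and the turn needed.

Run:
```python
from h import *
s=robot.state();d=optics.snapshot('wrist')
R=cv2.Rodrigues(np.array(s['eef_rot']))[0]
t=lambda p,z:(R.T@(onz(d,p,z,s)-s['tool_pos']))[:2]
g=lambda v:np.degrees(np.arctan2(v[1],v[0]))
a,b=t((252,168),.076),t((257,228),.076);print('wing',a,b,(a+b)/2,np.linalg.norm(a-b),g(b-a))
c0,c1=t((111,112),.037),t((283,173),.034);e=c1-c0;print('edge',np.linalg.norm(e),g(e))
print('diag',g(t((175,224),.045)-(a+b)/2),g(t((90,268),.07)-t((254,197),.066)))
```

```text
wing [ 0.02373046 -0.00273885] [-0.02982583  0.00147453] [-0.00304769 -0.00063216] 0.05372176976964344 175.50168720868913
edge 0.1666181620556764 110.12974622248707
diag -115.4789195978644 -114.19835334137527
```

Turn needed is about +69°, with the wing 4.5° short of the tool's x axis. I'll descend and then close.

```bash
python3 -m inch '[{"dx":-0.012,"dy":-0.002,"dz":0.15,"twist":-0.04,"jaw":0.6},{"dx":-0.012,"dy":-0.002,"dz":0.3,"twist":-0.04,"jaw":0.6},{"dx":-0.012,"dy":-0.002,"dz":0.36,"twist":-0.04,"jaw":0.6},{"dx":-0.012,"dy":-0.002,"dz":0.4,"twist":-0.04,"jaw":0.6},{"dx":-0.012,"dy":-0.002,"dz":0.4,"twist":-0.04,"jaw":0.6}]'
python3 - <<'E'
from h import *
snap('side','s5.png');s,d=snap('wrist','w5.png')
a=cv2.resize(cv2.imread('pics/s5.png')[100:220,140:300],(533,400));b=cv2.imread('pics/w5.png')
cv2.imwrite('pics/c5.png',np.hstack([cv2.resize(a,(400,300)),cv2.resize(b,(400,300))]))
E
```

```text
time: 2.0
tool_pos: [0.5784, -0.0433, 0.0725]
eef_rot: [-1.035, -2.965, 0.001]
ft_force: [0.3, -0.0, 0.2]
opening: 0.0512
grip_force: 0.0
```

View pics/c5.png

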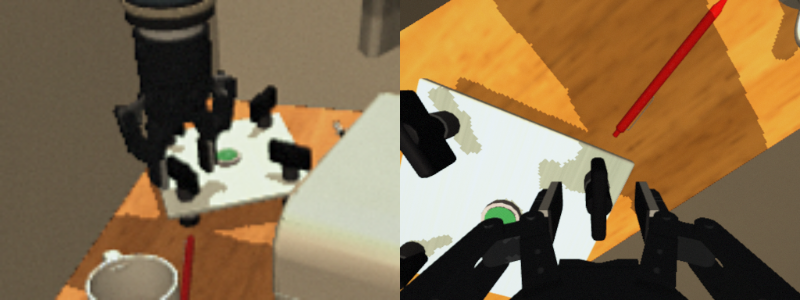

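The wing, at (598,200) in the combined picture, sits centred between the pads at (555,205) and (648,205). Closing now.

```bash
python3 -m inch '[{"dx":0,"dy":0,"dz":0,"twist":0,"jaw":0.2},{"dx":0,"dy":0,"dz":0,"twist":0,"jaw":0.05},{"dx":0,"dy":0,"dz":0,"twist":0,"jaw":0.05},{"dx":0,"dy":0,"dz":0,"twist":0,"jaw":0.05},{"dx":0,"dy":0,"dz":0,"twist":0,"jaw":0.05},{"dx":0,"dy":0,"dz":0,"twist":0,"jaw":0.05}]'
```

```text
time: 2.7
tool_pos: [0.5791, -0.0437, 0.074]
eef_rot: [1.034, 2.966, -0.001]
ft_force: [-2.0, -1.1, 7.2]
opening: 0.0086
grip_force: 59.4
```

```bash
python3 -m inch '[{"dx":0,"dy":0,"dz":-0.002,"twist":0.05,"jaw":0.05},{"dx":0,"dy":0,"dz":-0.004,"twist":0.1,"jaw":0.05},{"dx":0,"dy":0,"dz":-0.006,"twist":0.15,"jaw":0.05},{"dx":0,"dy":0,"dz":-0.007,"twist":0.2,"jaw":0.05},{"dx":0,"dy":0,"dz":-0.009,"twist":0.25,"jaw":0.05},{"dx":0,"dy":0,"dz":-0.010,"twist":0.3,"jaw":0.05},{"dx":0,"dy":0,"dz":-0.010,"twist":0.3,"jaw":0.05}]'
```

```text
time: 3.4
tool_pos: [0.5793, -0.0443, 0.0762]
eef_rot: [1.702, 2.639, -0.002]
ft_force: [1.4, -5.4, 0.8]
opening: 0.0083
grip_force: 58.2
```

```bash
python3 -m inch '[{"dx":0,"dy":0,"dz":-0.002,"twist":0.06,"jaw":0.05},{"dx":0,"dy":0,"dz":-0.004,"twist":0.12,"jaw":0.05},{"dx":0,"dy":0,"dz":-0.006,"twist":0.18,"jaw":0.05},{"dx":0,"dy":0,"dz":-0.008,"twist":0.25,"jaw":0.05},{"dx":0,"dy":0,"dz":-0.01,"twist":0.32,"jaw":0.05},{"dx":0,"dy":0,"dz":-0.012,"twist":0.39,"jaw":0.05},{"dx":0,"dy":0,"dz":-0.014,"twist":0.45,"jaw":0.05},{"dx":0,"dy":0,"dz":-0.014,"twist":0.45,"jaw":0.05}]'
```

```text
time: 4.2
tool_pos: [0.5791, -0.0437, 0.0795]
eef_rot: [2.509, 1.889, 0.0]
ft_force: [1.6, -3.5, -1.8]
opening: 0.0084
grip_force: 58.5
```

```bash
python3 -m inch '[{"dx":0,"dy":0,"dz":0,"twist":0,"jaw":0.2},{"dx":0,"dy":0,"dz":0,"twist":0,"jaw":0.5},{"dx":0,"dy":0,"dz":0,"twist":0,"jaw":0.5},{"dx":0,"dy":0,"dz":0,"twist":0,"jaw":0.5},{"dx":0,"dy":0,"dz":-0.15,"twist":0,"jaw":0.5},{"dx":0,"dy":0,"dz":-0.3,"twist":0,"jaw":0.6},{"dx":0,"dy":0,"dz":-0.5,"twist":0,"jaw":1},{"dx":0,"dy":0,"dz":-0.5,"twist":0,"jaw":1}]'
python3 - <<'E'
from h import *
s,d=snap('wrist','w6.png');print(s['tool_pos'])
E
```

```text
time: 5.0
tool_pos: [0.5813, -0.0435, 0.2108]
eef_rot: [2.503, 1.889, 0.011]
ft_force: [1.1, -0.2, -0.2]
opening: 0.0781
grip_force: 0.0
[ 0.58134269 -0.04348417  0.21078108]
```

View pics/w6.png

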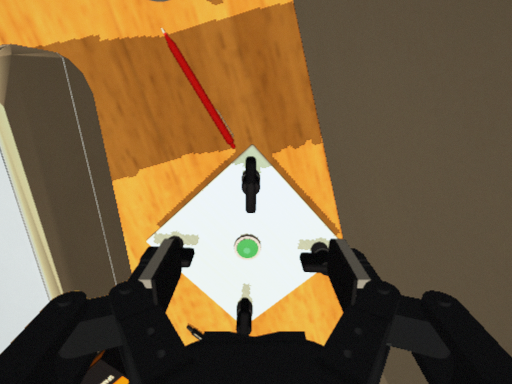

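The wing now runs from (251,165) to (250,211), towards the spirit level at (247,246) and the opposite knob at (244,315). I'll check the residual angle.

Run:
```python
from h import *
s=robot.state();d=optics.snapshot('wrist')
R=cv2.Rodrigues(np.array(s['eef_rot']))[0]
t=lambda p,z:(R.T@(onz(d,p,z,s)-s['tool_pos']))[:2]
g=lambda v:np.degrees(np.arctan2(v[1],v[0]))%360
print('wing',g(t((250,210),.08)-t((251,166),.08)))
k=t((250.5,188),.08)
print('diag',g(t((247,246),.046)-k),g(t((244,315),.075)-k), 'edges',g(t((148,239),.038)-t((252,146),.038)),g(t((341,237),.038)-t((252,146),.038)))
print(s['time'],np.round(s['ft_force'],1))
```

```text
wing 181.47839587548256
diag 183.40044584719178 183.02475769967512 edges 228.24403213617762 135.7938949111402
5.05 [ 0.6  0.1 -0.8]
```

```bash
python3 -c "
from plant import robot
print(robot.hand_in())"
```

```text
the job is handed in; nothing more can be done
None
```

I turned the larger board's out-of-line knob about 69° clockwise; its wing now points at the middle to within about 2° in the wrist camera, which should leave the board level. I didn't measure tilt directly. The gripper is released and clear, and I handed the job in at about 5 s; no verdict came back.

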